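Hold a power converter home against both fences of its test nest

ROBOT

A 6-joint arm with a two-finger parallel gripper is mounted at the origin on the work surface. World frame = base frame: x ahead of the robot, y to its left, z up, the work surface at z = 0. Lengths are in m, angles in rad, forces in N, time in s.
With the tool pointing down it reaches from about 0.425 to 0.95 m from the base axis. Payload 14.7 kg.
Tool frame: the origin (TCP) lies at the very end of the fingers, on their centre line; the grasp point (between the pads) lies 19 mm behind it; z points along the fingers, y is the line along which they close (so a half turn about z gives the same grasp; the last joint's range is limited). The gripper opens to 85 mm and grips with 20 to 120 N. Pads are 22 mm wide; open, the fingers measure 114 mm over their backs; the gripper's body (76 mm by 85 mm) begins 54 mm behind the grasp point. The pads swing forward as they close: fully open they stand 13 mm farther back than shut.
Start: joints at [1.193, 0.48, 1.596, -0, 1.065, -0.047], TCP at [0.211, 0.615, 0.231] pointing down, gripper open.
Joint ranges: [-2.75, 2.75], [-0.82, 2.05], [0.23, 2.67], [-1.56, 4.7], [0.09, 2.69], [-2.92, 2.92]. Speed limits (rad/s): [1.89, 1.89, 2.39, 3.01, 3.01, 3.01].

INTERFACE

Orientations are given as a unit quaternion [x, y, z, w].
In Python, from workcell import movep, line_to, move_j, ungrasp, grasp, pause, ik, snapshot, calibration, MotionError, hand_in, read_clock, read_qpos, read_joint_velocities, read_tau, read_tcp_pos, read_tool_rot, read_ft_force, read_wrist_torque, read_width, read_grasp_force gives the robot as it stands. Calls block until the motion is done:
- movep(position, orientation): joint-space move of the TCP to a pose.
- line_to(position, rot=None, max_speed=0.15, contact_N=None): straight line of the TCP; rot=None keeps the orientation; max_speed is the mean speed in m/s. With contact_N (N) it stops when the force on the tool has changed by that much, and returns True; else False.
- move_j(angles): joint-space move.
- ungrasp() and grasp(effort=None): open the fingers fully, or close them until they stop; effort is the grip in N (None keeps the last).
- pause(seconds).
- ik(position, orientation): joint angles nearest the present ones, or None.
- snapshot(name): name is "side" or "top"; returns (picture, depth): 480x640x3 uint8, blue, green, red; 480x640 float32, m along the optical axis (not along the pixel's ray), 0 where there is no reading.
- calibration(name): a dict with "camera_matrix" (3x3 intrinsics, pixels), "k1" (the pictures are not rectified: a ray, as slopes to the right and down, at radius r is drawn at 1 + k1 r^2 times it, then the intrinsics apply), "extrinsics" (4x4, takes a point from camera to world coordinates). Camera axes: x right, y up, looking along -z (the intrinsics and any distortion apply to the point x, -y, -z); pixel columns grow to the right and rows downward; lengths in m; the calibration is good to about 2 mm. A picture is of the moment at which its call begins. calibration takes no time and is no camera call.
A pose or a line that the arm cannot do raises MotionError and nothing moves.
- hand_in(): hands the job in; it is judged then, once.
Readings, each from a call of its own:
- read_clock(): time.
- read_qpos(): joint angles.
- read_joint_velocities(): joint speeds.
- read_tau(): joint torques, N m.
- read_tcp_pos(): TCP position.
- read_tool_rot(): TCP orientation.
- read_ft_force(): force on the tool from outside, world axes, zero at the start.
- read_wrist_torque(): the same for the moment, N m.
- read_width(): finger opening in m.
- read_grasp_force(): force on a finger pad.
Only numpy, scipy, OpenCV 4.12 (cv2) and the standard library are available. Lean on these libraries where they do the work, as an engineer would, in place of code of your own. Each camera call takes 0.05 s, during which the arm holds its last target. There are 200 camera calls.

TASK

Take the grey power converter with the black heatsink from the bench and set it down flat on the test nest's plate, still clear of the brass spring contacts, with its red and black dots towards the fence that has the same dots and its green earth mark towards the fence with the green mark. Then slide it along the plate into the corner, pressing the spring contacts right in until it bears firmly, but not violently, on both fences at once. The springs would push it back out, so finish while still holding it pressed there for the reading; leave the mug, the beige adapter and the screwdriver where they are.

Things in the scene. Friction and masses are not known exactly. Their poses are not given: they have to be found in the camera images.
- unit: power converter, 0.25-0.5 kg: grey case 104 (its x) x 64 (its y) x 24 mm high, black finned heatsink (see unit_top) on it. Origin: centre of the underside, z up. Its +x end has two brass pads and, on top, a red dot (y = 6 mm) and a black dot (y = -20 mm); its +y side has a brass earth pad and, on top, a green mark. Starts flat on the bench; yaw within 60 deg of the robot's x
- unit_corner (a point): the converter's lower corner between the +x end face and the +y side face, at the height of its underside; this is the corner that goes into the nest's corner; axes as the converter's
- unit_top (a point): centre of the top of the black heatsink, 52 mm above the converter's underside. The heatsink is 80 (x) x 40 (y) x 28 mm high, centred, solid to grip across its 40 mm; the grey case's top lies 28 mm below this point
- nest: test nest, fixed: brown plate 204 (its x) x 150 (its y) mm, top 15 mm above the bench. Origin: centre of the plate at bench level, z up. Aluminium fences stand along its +x edge (end fence) and +y edge (side fence), 20 mm high above the plate. Free plate: 172 mm in -x, 123 mm in -y from the inner corner. Yaw within 20 deg of the robot's x; a loaded converter has the same yaw
- nest_corner (a point): inner corner of the two fences at the height of the plate's top face, at (70, 48, 15) mm in the nest's frame; axes as the nest's. With the converter home, its point unit_corner lies here
- end_fence: aluminium bar 24 mm thick along the nest's +x edge, 143 mm long, with a red and a black dot on top beside its two spring contacts. Origin: on its inner face, which looks to the nest's -x, at plate level
- side_fence: aluminium bar 20 mm thick along the nest's +y edge, 172 mm long, with a green mark on top beside its one spring contact. Origin: at the inner corner, at plate level; its inner face looks to the nest's -y
- contact_plus (a joint): travel in m of the brass spring contact by the red dot, in the end fence, 26 mm from the side fence and 12 mm above the plate: 0 = free, its 8 mm head standing 4 mm out of the fence; 0.004 = flush with the fence. Spring: 2 N when free to 5 N when flush
- contact_minus (a joint): the same for the contact by the black dot, in the end fence, 52 mm from the side fence
- contact_earth (a joint): the same for the earth contact in the side fence, 52 mm from the end fence; 3.5 N when free to 6.3 N when flush
- mug: bystander: red mug 74 mm wide and 88 mm high with a handle; origin at the centre of its underside
- adapter: bystander: beige mains adapter 92 x 52 x 30 mm; origin at the centre of its underside
- driver: bystander: screwdriver with a blue handle, 190 mm long, lying on the bench to the right of the nest; origin near its middle
There are look-alikes about, which are no part of the job. There is more than one size of the unit; the job needs the smallest.

How it is judged:
On the way:
1. the converter lies flat on the nest's plate, turned the right way and roughly square, pushing in none of the spring contacts (z of unit_corner in the frame of nest_corner between -0.003 and 0.003 m and angle between unit's own z axis and vertical below 0.05 rad and horizontal distance between unit_corner and nest_corner below 0.1 m and contact force between unit and nest above 0.3 N and value of joint each of contact_plus, contact_minus, contact_earth below 0.0007 m and angle between the x axis of unit and the x axis of nest, either way round below 0.35 rad), for 0.1 s.
At the end, for the whole second after the job is handed in: For the last second the fingers hold the converter in the corner: over 0.5 N on each fence, all three contacts in by over 3 of 4 mm, its corner within 4 mm of the nest's, flat within 0.05 rad, square within 0.04 rad, at rest (contact force between unit and end_fence above 0.5 N and contact force between unit and side_fence above 0.5 N and contact force between the fingers and unit above 1 N and value of joint each of contact_plus, contact_minus, contact_earth above 0.003 m and distance between unit_corner and nest_corner below 0.004 m and angle between the x axis of unit and the x axis of nest, either way round below 0.04 rad and angle between unit's own z axis and vertical below 0.05 rad and linear speed of unit below 0.02 m/s); the arm keeps its last pose, push and grip.
It fails at once if the mug is knocked (distance of mug from where it was at the start of the episode above 0.02 m).
It fails at once if the beige adapter is knocked (distance of adapter from where it was at the start of the episode above 0.02 m).
It fails at once if the screwdriver is knocked (distance of driver from where it was at the start of the episode above 0.03 m).
It fails at once if the converter is rammed against the end fence with more than 80 N (contact force between unit and end_fence above 80 N).
It fails at once if the converter is rammed against the side fence with more than 80 N (contact force between unit and side_fence above 80 N).
It also fails if it takes over 48 s, if anything falls off the work surface, if the arm or the gripper's body presses on something with over 40 N, if the wrist force passes 120 N, or if a joint passes its speed limit or range.

## Working session

There is one attempt and no reset: what is moved stays moved. The work goes in short steps, each a Python script; the robot and the scene stay as the last script left them, time stands still between calls to the robot, and variables do not carry over. Pictures are saved under pics/ and viewed, at most 10 in all, crops included, and the job is handed in when it is done.

```bash
mkdir -p pics; ls
python3 - <<'E'
from workcell import *
import cv2,numpy as np
for n in("top","side"):
    p,d=snapshot(n); cv2.imwrite(f"pics/{n}0.png",p); np.savez(f"{n}0.npz",p=p,d=d)
    c=calibration(n); print(n,np.round(c["camera_matrix"],1).tolist(),c["k1"],np.round(c["extrinsics"],3).tolist())
print(read_clock())
E
```

```text
pics
top [[442.5, 0.0, 318.4], [0.0, 442.5, 239.4], [0.0, 0.0, 1.0]] -0.10543859157623038 [[-0.019, 0.992, -0.125, 0.333], [-1.0, -0.017, 0.017, 0.036], [0.015, 0.125, 0.992, 1.151], [0.0, 0.0, 0.0, 1.0]]
side [[622.6, 0.0, 316.6], [0.0, 622.6, 218.1], [0.0, 0.0, 1.0]] -0.00471939569012898 [[0.882, 0.333, -0.333, -0.009], [-0.471, 0.62, -0.628, -0.86], [-0.003, 0.711, 0.704, 1.036], [0.0, 0.0, 0.0, 1.0]]
0.1
```

View pics/top0.png

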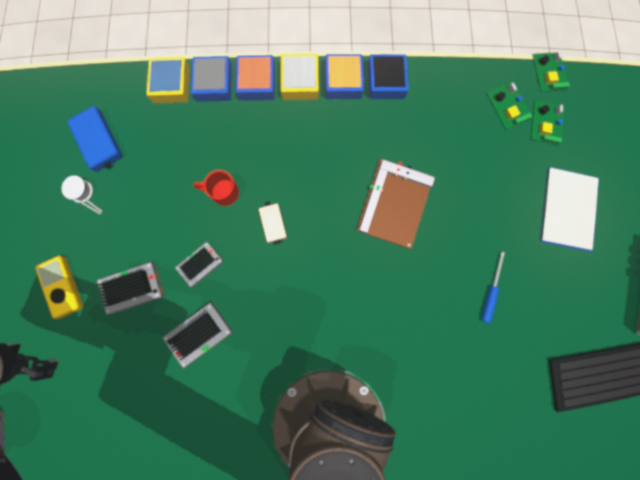

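View pics/side0.png

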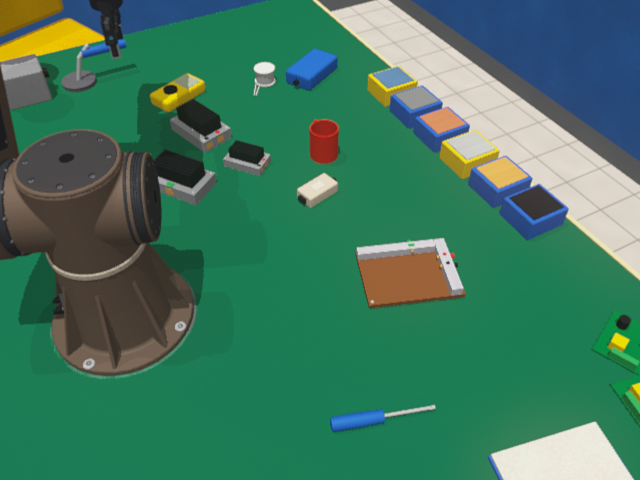

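Candidates in top view: large finned unit (129,288), large finned unit (197,334), small one (199,264). The small one fits ("smallest"). I'll confirm it in a crop and measure it.

```bash
cat > h.py <<'E'
import numpy as np,cv2
from workcell import *
def rays(n,uv):
    c=calibration(n);K=np.array(c["camera_matrix"]);E=np.array(c["extrinsics"])
    q=cv2.undistortPoints(np.float64(uv).reshape(-1,1,2),K,np.array([c["k1"],0,0,0.]))[:,0]
    return E[:3,3],np.c_[q[:,0],-q[:,1],-np.ones(len(q))]@E[:3,:3].T
def onplane(n,uv,z):
    o,d=rays(n,uv); return o+d*((z-o[2])/d[:,2])[:,None]
def cloud(n,d,box):
    x0,y0,x1,y1=box; v,u=np.mgrid[y0:y1,x0:x1]; uv=np.c_[u.ravel(),v.ravel()]
    o,r=rays(n,uv); return o+r*d[v.ravel(),u.ravel()][:,None],uv
def pose(n):
    return snapshot(n)
E
python3 - <<'E'
from h import *
D={n:np.load(n+"0.npz") for n in("top","side")}
def rect(P): 
    r=cv2.minAreaRect(np.float32(P[:,:2]*1000)); return [np.round(x,1) for x in r]
for n,b,b2 in(("top",(172,236,226,290),(350,150,445,255)),("side",(216,133,276,182),(345,230,475,312))):
    p,d=D[n]["p"],D[n]["d"]
    P,uv=cloud(n,d,b); 
    for lo,hi in((.044,.06),(.016,.032),(.012,.07)):
        m=(P[:,2]>lo)&(P[:,2]<hi); print(n,"unit",lo,m.sum(),np.median(P[m,2]),P[m].mean(0).round(4),rect(P[m]))
    P,uv=cloud(n,d,b2)
    for lo,hi in((.029,.045),(.009,.021),(.009,.045)):
        m=(P[:,2]>lo)&(P[:,2]<hi); print(n,"nest",lo,m.sum(),np.median(P[m,2]),rect(P[m]))
    # colour marks
    hsv=cv2.cvtColor(p,cv2.COLOR_BGR2HSV).astype(int)
    for nm,bb,z in(("unit",b,.024),("nest",b2,.035)):
        s=np.zeros(p.shape[:2],bool); s[bb[1]:bb[3],bb[0]:bb[2]]=1
        H,S,V=hsv[...,0],hsv[...,1],hsv[...,2]
        for c,m in(("red",((H<6)|(H>174))&(S>130)&(V>120)),("green",(H>45)&(H<75)&(S>120)&(V>150))):
            yy,xx=np.nonzero(m&s)
            if len(xx): print(n,nm,c,len(xx),xx.mean().round(1),yy.mean().round(1),onplane(n,[[xx.mean(),yy.mean()]],z).round(4))
p=D["top"]["p"];a=cv2.resize(p[225:375,90:250],(400,375),interpolation=2);q=D["side"]["p"][130:185,205:285]
b=cv2.resize(p[150:255,345:450],(375,375),interpolation=2)
cv2.imwrite("pics/crop1.png",np.hstack([a,b]))
E
```

```text
top unit 0.044 432 0.05161231834688451 [0.4166 0.3242 0.0511] [array([416.3, 325.2]), array([41.8, 82.1]), np.float64(38.4)]
top unit 0.016 442 0.024742294370219242 [0.4149 0.3159 0.0248] [array([416.4, 324.7]), array([ 66.2, 105.9]), np.float64(38.8)]
top unit 0.012 1044 0.03900714815195527 [0.4155 0.3199 0.0377] [array([416.4, 324.7]), array([ 66.2, 105.9]), np.float64(38.8)]
top nest 0.029 1076 0.03598822624870557 [array([ 606.7, -161.2]), array([127. , 241.1]), np.float64(34.7)]
top nest 0.009 3159 0.01614306532731824 [array([ 571. , -187.6]), array([150.2, 207.6]), np.float64(70.2)]
top nest 0.009 4331 0.017231432896542387 [array([ 571.5, -186.7]), array([152.8, 208.1]), np.float64(70.1)]
top unit red 1 210.0 251.0 [[0.4498 0.2951 0.024 ]]
top unit green 8 191.1 254.8 [[0.4409 0.344  0.024 ]]
top nest red 5 399.6 163.4 [[ 0.6712 -0.2002  0.035 ]]
top nest green 5 371.0 186.0 [[ 0.6111 -0.1224  0.035 ]]
side unit 0.044 411 0.05223910600789905 [0.4144 0.3209 0.0518] [array([414.7, 323.5]), array([49.4, 83.2]), np.float64(39.4)]
side unit 0.016 471 0.02470882280496256 [0.4075 0.3228 0.0245] [array([404. , 354.4]), array([ 95.2, 183.5]), np.float64(20.3)]
side unit 0.012 1109 0.031235677505371484 [0.4096 0.3235 0.0353] [array([404.1, 354.3]), array([ 95.2, 183.8]), np.float64(20.3)]
side nest 0.029 1384 0.0359438060115288 [array([ 603.9, -161.7]), array([129. , 240.7]), np.float64(34.7)]
side nest 0.009 3961 0.01631762761547817 [array([ 560. , -205.8]), array([158.5, 218.8]), np.float64(64.3)]
side nest 0.009 5696 0.017560429088180785 [array([ 565.4, -198.8]), array([183.7, 206.9]), np.float64(70.2)]
side unit red 2 263.5 159.0 [[0.4512 0.2974 0.024 ]]
side nest red 16 449.6 254.8 [[ 0.6641 -0.2011  0.035 ]]
side nest green 13 410.1 243.1 [[ 0.6085 -0.1322  0.035 ]]
```

View pics/crop1.png

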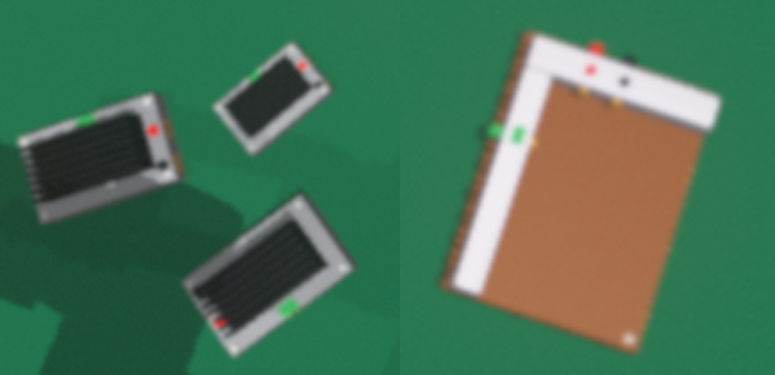

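The small unit at top (199,264) measures 104×64 mm within error; the other two are larger. Its red dot faces right-up and its green mark left-up, so yaw is about -51.4°. The nest is at (0.571,-0.187) with yaw -19.9°. Next I grasp and lift.

```bash
cat >> h.py <<'E'
from scipy.spatial.transform import Rotation as Rn
def quat(yaw,flip=0):
    return (Rn.from_euler("z",yaw+np.pi*flip)*Rn.from_euler("x",np.pi)).as_quat()
UY=np.radians(-51.4); NY=np.radians(-19.9)
def Rz(a): return np.array([[np.cos(a),-np.sin(a)],[np.sin(a),np.cos(a)]])
CORNER=np.array([.5713,-.187])+Rz(NY)@[.070,.048]
def home(dx=0,dy=0): return CORNER+Rz(NY)@[-.052+dx,-.032+dy]
def st(): print("t",read_clock(),"tcp",np.round(read_tcp_pos(),4),"F",np.round(read_ft_force(),1),"M",np.round(read_wrist_torque(),2),"w",round(read_width(),4),"g",round(read_grasp_force(),1))
E
python3 - <<'E'
from h import *
u=[.416,.3245]
for f in(0,1):
    print(f,[ (None if (j:=ik(p,quat(y,f))) is None else np.round(j,2)) for p,y in(([*u,.15],UY),([*u,.027],UY),([*home(-.02,-.02),.15],NY),([*home(),.04],NY))])
f=min((0,1),key=lambda f:9 if (j:=ik([*u,.15],quat(UY,f))) is None else abs(j[5]))
print("flip",f); open("flip","w").write(str(f))
movep([*u,.16],quat(UY,f)); st()
print(line_to([*u,.027],max_speed=.12,contact_N=8)); st()
grasp(70); st()
line_to([*u,.16]); st()
p,d=snapshot("side"); cv2.imwrite("pics/held.png",p)
E
```

```text
0 [None, None, array([-0.37,  0.5 ,  1.79, -0.  ,  0.85,  1.54]), array([-0.34,  0.67,  1.81, -0.  ,  0.66,  1.58])]
1 [array([ 0.6 ,  0.41,  1.96, -0.  ,  0.77, -0.07]), array([ 0.6 ,  0.61,  2.03, -0.  ,  0.5 , -0.07]), array([-0.37,  0.5 ,  1.79,  0.  ,  0.85, -1.6 ]), array([-0.34,  0.67,  1.81,  0.  ,  0.66, -1.56])]
flip 1
t 1.4583 tcp [0.416  0.3254 0.1602] F [-0.8  0.3 -0.1] M [ 0.01 -0.03 -0.02] w 0.0855 g 0.0
False
t 2.7167 tcp [0.4164 0.3248 0.0276] F [ 0.2 -0.   0.5] M [ 0.02  0.03 -0.  ] w 0.0853 g 0.0
t 3.2333 tcp [0.4162 0.3246 0.0275] F [-2.1 -1.6 10.4] M [-0.21  0.28  0.1 ] w 0.0386 g 71.0
t 4.2667 tcp [0.4155 0.3242 0.1592] F [-0.6 -0.5 -4.4] M [-0.05 -0.01  0.02] w 0.0388 g 70.6
```

View pics/held.png

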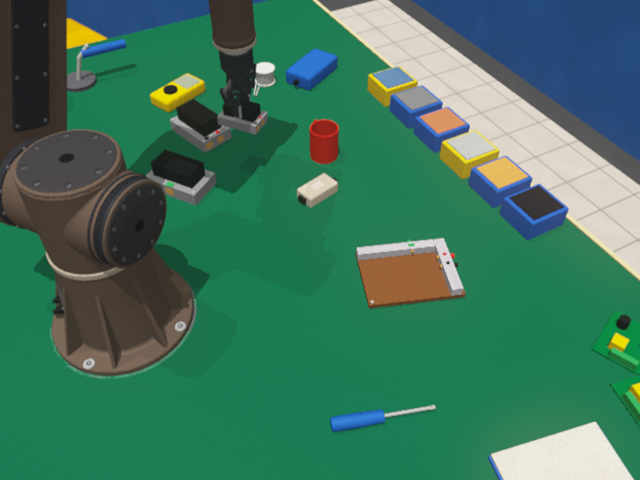

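The small converter is held level at about (243,120). Next I carry it over the nest and set it down short of the contacts.

Run:
```python
from h import *
q=quat(NY,1); h=home(-.02,-.02)
movep([*h,.15],q); st()
line_to([*h,.06],max_speed=.12); pause(.2); st()
print(line_to([*h,.036],max_speed=.02,contact_N=6)); st(); pause(.3); st()
for n in("side","top"):
    p,d=snapshot(n); cv2.imwrite(f"pics/{n}_set.png",p)
    if n=="side": a=cv2.resize(p[150:320,330:490],(560,595),interpolation=2)
cv2.imwrite("pics/set_crop.png",a)
```

```text
t 6.2583 tcp [ 0.5681 -0.1893  0.1499] F [ 0.2 -0.1 -3.8] M [ 0.06  0.02 -0.  ] w 0.0388 g 70.6
t 7.3583 tcp [ 0.5685 -0.1903  0.0608] F [ 0.4 -0.9 -3.5] M [-0.01 -0.01 -0.02] w 0.0385 g 70.6
True
t 8.2 tcp [ 0.5679 -0.1901  0.0425] F [-1.9 -0.2  9.3] M [0.15 0.18 0.04] w 0.0393 g 72.1
t 8.5 tcp [ 0.5679 -0.19    0.0426] F [-1.  -0.3  9.2] M [ 0.12  0.21 -0.01] w 0.0384 g 72.1
```

View pics/set_crop.png

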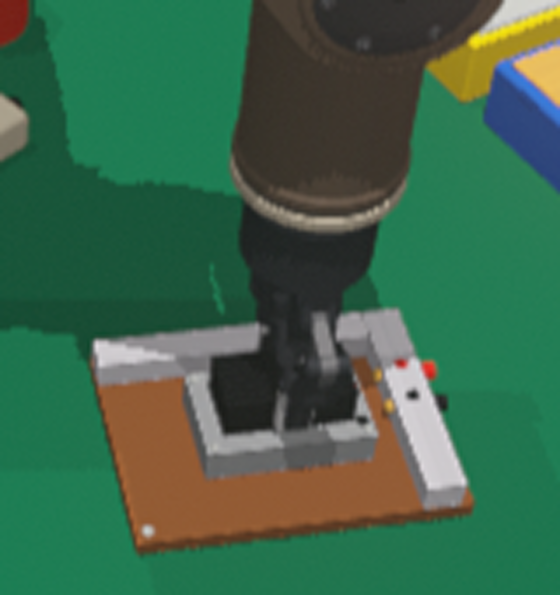

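It lies flat, square to the fences, with a gap to the contacts (end contacts near crop (385,390), unit end at x≈372). Next I slide it in, guarded by force, one fence at a time.

Run:
```python
from h import *
def nf(): return np.round(Rz(-NY)@np.array(read_ft_force())[:2],1), np.round(Rz(-NY)@(np.array(read_tcp_pos())[:2]-home())*1e3,1)
print(nf())
z=.0422
print(line_to([*home(-.009,-.02),z],max_speed=.03,contact_N=15),nf())
print(line_to([*home(.008,-.02),z],max_speed=.012,contact_N=20),nf()); st()
e=(Rz(-NY)@(np.array(read_tcp_pos())[:2]-home()))[0]
print(line_to([*home(e+.001,-.009),z],max_speed=.03,contact_N=15),nf())
print(line_to([*home(e+.001,.008),z],max_speed=.012,contact_N=16),nf()); st()
pause(.3); print(nf()); st()
```

```text
(array([-2.5,  0. ]), array([-20.1, -20. ]))
True (array([-1.4,  0.2]), array([-19.9, -20. ]))
True (array([-1.8,  0.5]), array([ -5.1, -20. ]))
t 10.225 tcp [ 0.5821 -0.1951  0.0425] F [-1.6  1.1  8.4] M [ 0.06 -0.11  0.01] w 0.0387 g 71.8
False (array([-5.6, -4.4]), array([-4.5, -9.4]))
True (array([-1.1, -5.3]), array([-4.5, -1.7]))
t 11.5833 tcp [ 0.5889 -0.1781  0.0427] F [-2.8 -4.6  5.9] M [-0.81  0.05 -0.11] w 0.0389 g 72.2
(array([-1.2, -5. ]), array([-4.5, -1.7]))
t 11.8833 tcp [ 0.5889 -0.1781  0.0427] F [-2.9 -4.3  6.5] M [-0.65 -0.02 -0.1 ] w 0.0391 g 72.2
```

Run:
```python
from h import *
def nf(): return Rz(-NY)@np.array(read_ft_force())[:2], Rz(-NY)@(np.array(read_tcp_pos())[:2]-home())*1e3
def step(x,y):
    s=line_to([*home(x/1e3,y/1e3),.0422],max_speed=.01,contact_N=35); pause(.15)
    f,p=nf(); print("cmd",x,y,s,f.round(1),p.round(1),"Fz",round(read_ft_force()[2],1),"M",np.round(read_wrist_torque(),2)); return f
x,y=-4.5,-1.7
for i in range(10):
    x+=1; f=step(x,y)
    if f[0]<-20: break
for i in range(8):
    y+=.7; f=step(x,y)
    if f[1]<-16: break
st()
```

```text
cmd -3.5 -1.7 False [-9.5 -4.1] [-4.4 -1.8] Fz 14.7 M [0.32 0.98 0.14]
cmd -2.5 -1.7 False [-14.9  -3.3] [-4.3 -1.9] Fz 19.4 M [0.51 1.69 0.16]
cmd -1.5 -1.7 False [-19.9  -2.5] [-4.1 -1.9] Fz 24.9 M [0.69 2.39 0.26]
cmd -0.5 -1.7 False [-23.8  -2.9] [-3.8 -1.9] Fz 28.7 M [0.86 2.9  0.23]
cmd -0.5 -1.0 False [-22.8  -8.8] [-3.8 -1.8] Fz 28.5 M [-0.1   3.28  0.05]
cmd -0.5 -0.30000000000000004 False [-22.6 -14.3] [-3.7 -1.6] Fz 29.0 M [-1.04  3.58 -0.08]
cmd -0.5 0.3999999999999999 False [-22.8 -21. ] [-3.7 -1.5] Fz 28.8 M [-1.96  3.97 -0.26]
t 14.7583 tcp [ 0.5897 -0.1782  0.0427] F [-28.6 -12.   28.8] M [-1.96  3.97 -0.26] w 0.0388 g 75.0
```

Run:
```python
from h import *
p,d=snapshot("side"); q,_=snapshot("top"); cv2.imwrite("pics/s2.png",p)
cv2.imwrite("pics/c2.png",np.hstack([cv2.resize(p[225:310,350:470],(480,340),interpolation=2),cv2.resize(q[150:255,355:445],(291,340),interpolation=2)]))
```

```text
(no output)
```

View pics/c2.png

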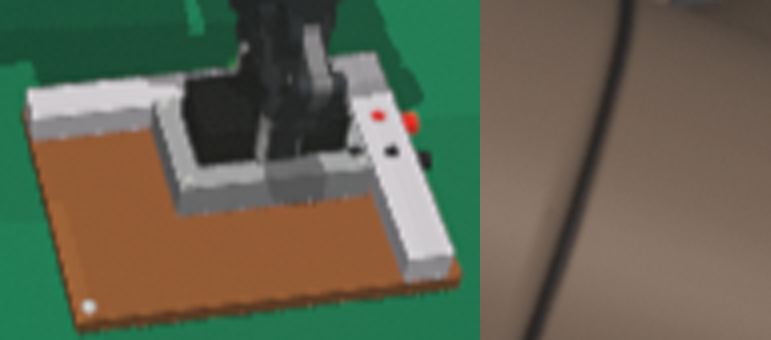

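The unit appears against the end fence (crop ≈(372,190)) with no visible gap. I'll check numerically within the same camera.

Run:
```python
from h import *
# side camera px: top case corner(-x,-y),bottom corner(-x,-y), fence foot far end, side fence foot far end
for nm,c,z in(("unit low -x-y",(178,213),.015),("unit top -x-y",(180,188),.039),("unit top -x+y",(153,103),.039),("endfence foot far",(405,280),.015),("endfence foot near unit",(373,196),.015),("sidefence foot far",(32,139),.015),("sidefence foot at unit",(158,126),.015)):
    P=onplane("side",[[350+c[0]/4,225+c[1]/4]],z)[0]; print(nm,(Rz(-NY)@(P[:2]-CORNER)*1e3).round(1))
```

```text
unit low -x-y [-105.1  -60.5]
unit top -x-y [-106.8  -63.3]
unit top -x+y [-107.3   -2.6]
endfence foot far [   0.9 -121.5]
endfence foot near unit [  0.7 -64.2]
sidefence foot far [-171.8    2.2]
sidefence foot at unit [-101.7    1.4]
```

It may still be 2–3 mm short, held by friction from the high downward load (29 N). I'll lift the commanded z to relieve that and watch how it moves.

```bash
cat >> h.py <<'E'
def nf(): return Rz(-NY)@np.array(read_ft_force())[:2], Rz(-NY)@(np.array(read_tcp_pos())[:2]-home())*1e3
def step(x,y,z):
    s=line_to([*home(x/1e3,y/1e3),z],max_speed=.01,contact_N=35); pause(.15)
    f,p=nf(); print("cmd",round(x,1),round(y,1),z,s,f.round(1),p.round(1),"z",round(read_tcp_pos()[2],4),"Fz",round(read_ft_force()[2],1),"M",np.round(read_wrist_torque(),2)); return f
E
python3 - <<'E'
from h import *
for z in(.0432,.0442,.0452,.0462):
    f=step(-.5,.4,z)
    if read_ft_force()[2]<6: break
st()
E
```

```text
cmd -0.5 0.4 0.0432 False [-17.  -20.7] [-3.4 -1.5] z 0.0431 Fz 17.3 M [-2.16  3.49 -0.4 ]
cmd -0.5 0.4 0.0442 False [-12. -18.] [-3.2 -1.4] z 0.0435 Fz 3.6 M [-2.52  3.06 -0.43]
t 15.6583 tcp [ 0.5902 -0.1783  0.0435] F [-17.4 -12.8   3.6] M [-2.52  3.06 -0.43] w 0.0386 g 73.0
```

Run:
```python
from h import *
x,y,z=-.5,.4,.0442
for i in range(8):
    x+=1; z=round(z+.00035+(.00006*(read_ft_force()[2]-4)),5)
    f=step(x,y,z)
    if f[0]<-27: break
st()
```

```text
cmd 0.5 0.4 0.04453 False [-15.2 -18.8] [-3.1 -1.4] z 0.0435 Fz 4.2 M [-2.39  3.56 -0.31]
cmd 1.5 0.4 0.04489 False [-16.7 -18.5] [-2.7 -1.5] z 0.0437 Fz 4.4 M [-2.23  3.92 -0.28]
cmd 2.5 0.4 0.04526 False [-18.  -18.6] [-2.1 -1.5] z 0.0439 Fz 2.5 M [-2.16  4.09 -0.3 ]
cmd 3.5 0.4 0.04552 False [-18.6 -18.6] [-1.4 -1.5] z 0.044 Fz 0.8 M [-2.11  4.33 -0.27]
cmd 4.5 0.4 0.04568 False [-21.4 -18.7] [-1.1 -1.4] z 0.044 Fz 2.0 M [-1.9   4.67 -0.37]
cmd 5.5 0.4 0.04591 False [-26.4 -19.4] [-1.1 -1.4] z 0.044 Fz 3.3 M [-1.77  5.29 -0.4 ]
cmd 6.5 0.4 0.04622 False [-28.8 -19.1] [-1.  -1.4] z 0.0441 Fz 4.8 M [-1.55  5.85 -0.48]
t 18.4917 tcp [ 0.5922 -0.1791  0.0441] F [-33.6  -8.2   4.8] M [-1.55  5.85 -0.48] w 0.0387 g 72.9
```

Run:
```python
from h import *
R=lambda:print("tilt",np.round(Rn.from_quat(read_tool_rot()).as_matrix()[:,2],4), "toolyaw err", np.round((Rn.from_quat(read_tool_rot())*Rn.from_quat(quat(NY,1)).inv()).as_rotvec(),4))
R()
x,y,z=5,.4,.0460
step(x,y,z)
for i in range(5):
    y+=.8; z=round(z+.00005*(read_ft_force()[2]-3),5)
    f=step(x,y,z)
    if f[1]<-30: break
st();R()
p,d=snapshot("side"); cv2.imwrite("pics/s3.png",p); cv2.imwrite("pics/c3.png",cv2.resize(p[225:310,350:470],(800,567),interpolation=2))
```

```text
tilt [-0.0239  0.0052 -0.9997] toolyaw err [ 0.0052  0.0239 -0.    ]
cmd 5 0.4 0.046 False [-22.1 -18.6] [-1.  -1.4] z 0.0441 Fz 0.9 M [-1.88  4.85 -0.43]
cmd 5 1.2 0.0459 False [-23.4 -25.8] [-1.  -1.3] z 0.0441 Fz 3.5 M [-3.    5.42 -0.52]
cmd 5 2.0 0.04592 False [-22.6 -33.1] [-1.  -1.3] z 0.0441 Fz 3.5 M [-4.12  5.84 -0.51]
t 19.7417 tcp [ 0.5923 -0.1789  0.0441] F [-32.6 -23.5   3.5] M [-4.12  5.84 -0.51] w 0.0386 g 72.8
tilt [-0.0218  0.003  -0.9998] toolyaw err [0.003  0.0218 0.0001]
```

View pics/c3.png

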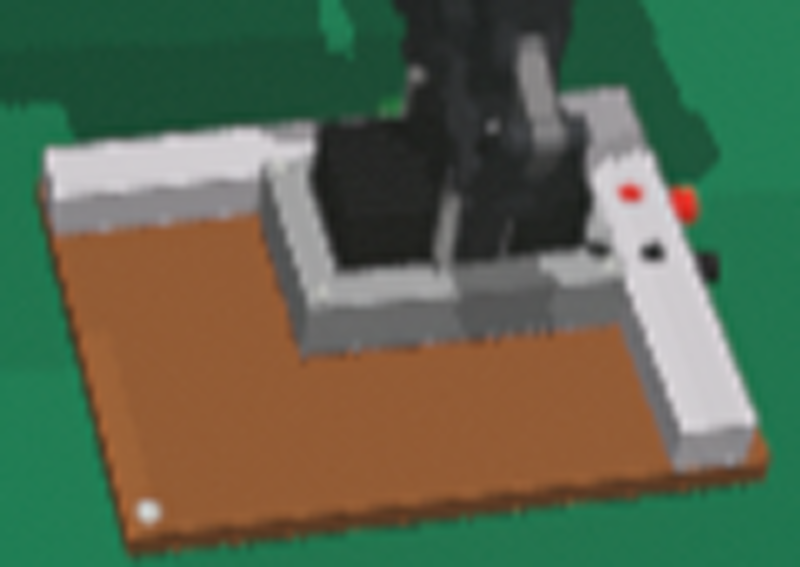

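Both fences bear: in x and y force rises with no motion. But the tool leans 0.023 rad (the converter slightly nose-down, TCP up 1.4 mm). I'll counter-tilt the command to lay it flatter, then rebalance the push.

Run:
```python
from h import *
x,y,z=5.5,1.3,.0459
for k in (.5,1.,1.5):
    z-=.0004
    q=(Rn.from_rotvec(np.array([-.004,-.022,0])*k)*Rn.from_quat(quat(NY,1))).as_quat()
    s=line_to([*home(x/1e3,y/1e3),z],rot=q,max_speed=.01,contact_N=40); pause(.2)
    f,p=nf(); print(k,s,f.round(1),p.round(1),"z",round(read_tcp_pos()[2],4),"Fz",round(read_ft_force()[2],1),"M",np.round(read_wrist_torque(),2),"tilt",np.round((Rn.from_quat(read_tool_rot())*Rn.from_quat(quat(NY,1)).inv()).as_rotvec(),4))
st()
```

```text
0.5 False [-22.5 -27.1] [-0.5 -1.3] z 0.0437 Fz 3.0 M [-3.23  5.32 -0.58] tilt [-0.0004  0.0005 -0.0001]
1.0 False [-23.6 -27.3] [-0.5 -1.3] z 0.0432 Fz 3.7 M [-3.34  5.58 -0.61] tilt [-0.0023 -0.0104 -0.0001]
1.5 False [-24.1 -27.2] [-0.6 -1.3] z 0.0428 Fz 3.6 M [-3.5   5.73 -0.7 ] tilt [-0.0043 -0.0213 -0.0001]
t 21.1417 tcp [ 0.5927 -0.1791  0.0428] F [-31.9 -17.4   3.6] M [-3.5   5.73 -0.7 ] w 0.0386 g 73.4
```

The counter-tilt brought z back to its flat value (0.0428 vs 0.0426). One last x nudge to be sure of the end fence, then hand in.

Run:
```python
from h import *
q=(Rn.from_rotvec(np.array([-.006,-.034,0]))*Rn.from_quat(quat(NY,1))).as_quat()
for x,z in((6.5,.0448),(7.5,.0450)):
    line_to([*home(x/1e3,.0013),z],rot=q,max_speed=.01,contact_N=40); pause(.25)
    f,p=nf(); print(f.round(1),p.round(1),"tilt",np.round((Rn.from_quat(read_tool_rot())*Rn.from_quat(quat(NY,1)).inv()).as_rotvec(),4)); st()
pause(.3); print(nf()); print(hand_in())
```

```text
[-28.5 -27.9] [-0.6 -1.3] tilt [-0.0037 -0.0206 -0.    ]
t 21.6417 tcp [ 0.5927 -0.1791  0.0428] F [-36.3 -16.5   6.9] M [-3.28  6.48 -0.7 ] w 0.0389 g 73.7
[-32.2 -28.8] [-0.6 -1.3] tilt [-0.0031 -0.0189  0.    ]
t 22.1417 tcp [ 0.5926 -0.1791  0.0428] F [-40.1 -16.1   9.8] M [-3.08  7.01 -0.6 ] w 0.039 g 74.2
(array([-32.9078114, -28.6298825]), array([-0.59664784, -1.31251297]))
the job is handed in; nothing more can be done
None
```

I handed the job in at about 22.5 s with the gripper still holding the smallest converter in the nest corner, pressing about 33 N towards the end fence and 29 N towards the side fence. Hand-in gave no verdict, and I inferred fence contact, contact travel and flatness from force and position readings and the side camera, not from direct measurement.

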